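Unclamp the calibration block and hold it home against the sprung plunger

ROBOT

A 7-joint arm with a two-finger parallel gripper is mounted at the origin on a cart in front of the work surface, level with it; the furniture and walls round the work are solid. World frame = base frame: x ahead of the robot, y to its left, z up, the work surface at z = 0. Lengths are in mm, angles in rad, forces in N, time in s.
With the tool pointing down it reaches from about 425 to 800 mm from the base axis. Payload 8.3 kg.
Tool frame: the origin (TCP) lies midway between the tips of the shut fingers; the grasp point (between the pads) lies 19 mm behind it; z points along the fingers, y is the line along which they close (so a half turn about z gives the same grasp; the last joint's range is limited). The gripper opens to 85 mm and grips with 20 to 120 N. Pads are 22 mm wide; open, the fingers measure 114 mm over their backs; the gripper's body (76 mm by 85 mm) begins 54 mm behind the grasp point. The pads swing forward as they close: fully open they stand 13 mm farther back than shut.
Start: joints at [-1.355, 0.383, 0.016, 1.37, -0.006, 1.388, -0.046], TCP at [171.949, 600.863, 231.279] pointing down, gripper open.
Joint ranges: [-2.95, 2.95], [-0.25, 2.06], [-1.52, 1.56], [0.18, 2.33], [-1.44, 4.58], [0.02, 2.06], [-3.01, 3.01]. Speed limits (rad/s): [2.39, 2.39, 3.01, 3.01, 3.14, 3.14, 3.14].

INTERFACE

Orientations are given as a unit quaternion [x, y, z, w].
In Python, from workcell import ctrl, eyes gives the robot as it stands.
- The arm moves only by the tool play_rows, never from a script. Its argument "targets" is a list that holds one entry, the list of rows, each a list of 7 numbers: the shift along the world's x, y, z in cm, then the turn, a rotation vector about the world's x, y, z in rad, then the closure in counts, from 0 (fully open) to 255 (shut). In form: [[[x, y, z, wx, wy, wz, gripper], ...]]. A call has 1 to 12 rows; each row shifts and turns the commanded pose from where the row before left it; what a row does not reach is not made up. A row lasts 1/8 s, in which the tool goes at most 62.5 mm and 10.7 degrees, less where a joint would pass 70% of its speed; a pose out of reach is approached as far as the arm can. A call is refused whole if a number of a shift passes 6.25 or a number of a turn 0.188, either way. A call with a gripper value outside its range is refused whole. The fingers move at their own pace and stop on an object; "force" is the grip in N (left out, the last holds). Time passes only in rows, so rows that do not move let the fingers close. It gives the time, the measured TCP pose, the force, the opening and the grip force at its end, in the units of the state.
- ctrl.get_obs(): the state, without advancing time (a new reading comes with each control period).
- eyes.read_camera(name): name is "scene" or "top"; returns a dict with "frame" (480x640x3 uint8, red, green, blue), "fov_y" (degrees; the focal length in pixels is half the picture's height over the tangent of half this angle, whatever the lens; pixels are square), "cx", "cy" (the principal point, pixels), "dist" ([k1, k2, p1, p2, k3] as OpenCV has them; the pictures are not rectified), "world_from_camera" (4x4, takes a point from camera to world coordinates). Camera axes: x right, y up, looking along -z (the intrinsics and any distortion apply to the point x, -y, -z); pixel columns grow to the right and rows downward; lengths in mm; the calibration is good to about 2 mm. A picture is of the moment at which its call begins. There is no depth.
- ctrl.finish_job(): hands the job in; it is judged then, once.
The state is a dict: "t": time; "joint_pos": joint angles; "joint_vel": joint speeds; "joint_torque": joint torques, N m; "position": TCP position; "tcp_rot": TCP orientation; "force": force on the tool from outside, world axes, zero at the start; "moment": the same for the moment, N m; "opening": finger opening in mm; "grasp_force": force on a finger pad.
Only numpy, scipy, OpenCV 4.12 (cv2) and the standard library are available. Lean on these libraries where they do the work, as an engineer would, in place of code of your own. Each camera call takes 0.05 s, during which the arm holds its last target. There are 200 camera calls.

TASK

Swing the red clamp arm on the blue check nest up and right back, off the grey calibration block. Then push the block along its track against the brass spring plunger until it meets the two dark hard stops, squarely and without ramming it, and keep it pressed there: finish while the gripper is still holding the block home, with the block flat on the nest, the clamp still back and the other things on the bench left alone.

Things in the scene. Friction and masses are not known exactly. Their poses are not given: they have to be found in the camera images.
- nest: Check nest: blue plate 90 (x) x 185 (y) x 12 mm, fixed to the worktop. Origin on the worktop under the block's centre when home; z up; the block goes home along -y. Plate from y -75 to +110 mm. The block lies on it between low guides (inner faces 33, outer 45 mm apart, tops 17 mm above the worktop). Clamp bracket at the +y end (70 mm high), plunger housing at the -y end.
- stop: Hard stop, fixed to the nest: two dark steel cheeks either side of the plunger (8 to 24 mm off its axis), tops 42 mm above the worktop, faces at nest y = -30 mm. Frame the same as the nest's.
- stop_face (a point): Point midway between the two stop faces, in their plane, on the plunger's axis, 27 mm above the worktop. The block's end face lies in this plane when home.
- plunger (a joint): How far the sprung brass plunger (12 mm thick, on the nest's y axis, 27 mm above the worktop) is pushed in, m. 0: free, tip 15 mm in front of the stop faces; 0.015: flush with them, block home. Pushes back with 2.4 N at first, rising to 6.9 N at the stop; it slides the block back if let go.
- block_centre (a point): Centre of the loose grey calibration block, 30 (x) x 60 (y) x 30 mm, 0.3 to 0.6 kg, flat on the nest plate, axes along the nest's. Centre 27 mm above the worktop; starts 18 to 26 mm from home towards nest +y, its end 3 to 11 mm clear of the plunger. Grip across its 30 mm width from above, fingertips just above the guides. Friction on the plate: 2 N, up to 10 N if borne down on.
- clamp (a joint): Angle of the red clamp arm, rad. 0: closed, arm level, rubber foot resting on the block; grows as the arm swings up and back, away from the block; beyond about 1.6 it falls back by its own weight; 2.1: fully back on its end stop, where it stays. Lifts with under 2 N at the ball.
- clamp_ball (a point): Centre of the black ball handle, 22 mm across, on the clamp arm above the foot. From the hinge axis, closed: 70 mm towards nest -y and 28 mm up (88 mm above the worktop); it swings about the hinge in the nest's y-z plane. Fully back: 106 mm above the worktop, nest y = +149 mm. Stem 8 mm thick, arm 12 mm wide. Pinch from above along nest x; the ball turns between the fingers.
- clamp_hinge (a point): Point on the clamp's hinge axis, 60 mm above the worktop, nest y = +90 mm; the axis is parallel to the nest's x.
- powder_jar_3: Bystander, to be left alone: brown jar with black cap, 62 mm across, 95 mm high. Origin under its centre.
- film_ring_stack: Bystander, to be left alone: stack of white rings, 42 mm across, 21 mm high. Origin under its centre.
- tape_roll: Bystander, to be left alone: roll of brown tape, 92 mm across, 24 mm high. Origin under its centre.
- stapler: Bystander, to be left alone: red stapler, 30x135x46 mm. Origin under its centre.
- hex_key: Bystander, to be left alone: black hex key, 32x90x8 mm. Origin under its centre.
- marker_1: Bystander, to be left alone: red and white marker pen, 17x135x16 mm. Origin under its centre.
- calibration_block: The same calibration block; origin at the centre of its underside, axes as told under block_centre.

How it is judged:
By the outcome, as a careful person would: the job done as asked, in the order asked, and still so for the second after the job is handed in, while the arm keeps its last pose, push and grip.
It also fails if it takes over 51 s, if anything falls off the work surface, if the arm or the gripper's body presses on something with over 40 N, if the wrist force passes 120 N, or if a joint passes its speed limit or range.

## Working session

There is one attempt and no reset: what is moved stays moved. The work goes in short steps, Python scripts to look and compute and a tool call to move; the robot and the scene stay as the last step left them, time stands still between calls to the robot, and variables do not carry over. Pictures are saved under pics/ and viewed, at most 10 in all, crops included, and the job is handed in when it is done.

Besides the shell and the picture viewer there is one more tool, called after ">>>" as name(argument=value, ...) on one line, values as JSON. play_rows: Moves the arm, as the interface text tells. Its arguments: {"type":"object","properties":{"targets":{"type":"array","items":{"type":"array","items":{"type":"array","items":{"type":"number"}}}},"force":{"type":"number"}},"required":["targets"]}

```bash
mkdir -p pics; cat > h.py <<'E'
import numpy as np, cv2
from workcell import ctrl, eyes
def cam(n): return eyes.read_camera(n)
def K(c):
    f=c["frame"].shape[0]/2/np.tan(np.radians(c["fov_y"])/2)
    return np.array([[f,0,c["cx"]],[0,f,c["cy"]],[0,0,1]])
def ray(c,uv):
    p=cv2.undistortPoints(np.array([[uv]],float),K(c),np.array(c["dist"],float))[0,0]
    T=np.array(c["world_from_camera"]); d=T[:3,:3]@np.array([p[0],-p[1],-1.0])
    return T[:3,3],d
def onz(c,uv,z):
    o,d=ray(c,uv); return o+d*(z-o[2])/d[2]
def proj(c,P):
    T=np.array(c["world_from_camera"]); q=T[:3,:3].T@(np.array(P,float)-T[:3,3])
    return cv2.projectPoints(np.array([[q[0],-q[1],-q[2]]]),np.zeros(3),np.zeros(3),K(c),np.array(c["dist"],float))[0][0,0]
def tri(c1,u1,c2,u2):
    o1,d1=ray(c1,u1);o2,d2=ray(c2,u2)
    s=np.linalg.lstsq(np.c_[d1,-d2],o2-o1,rcond=None)[0]
    a,b=o1+d1*s[0],o2+d2*s[1]; return (a+b)/2,np.linalg.norm(a-b)
def save(c,n,crop=None,k=1):
    f=c["frame"][:,:,::-1]
    if crop: x0,y0,x1,y1=crop; f=f[y0:y1,x0:x1]
    cv2.imwrite("pics/"+n+".png",cv2.resize(f,None,fx=k,fy=k,interpolation=cv2.INTER_CUBIC))
E
python3 - <<'E'
from h import *
np.set_printoptions(precision=1,suppress=True)
for n in("top","scene"):
    c=cam(n); save(c,n+"0"); print(n,c["fov_y"],c["dist"],c["world_from_camera"])
    hsv=cv2.cvtColor(c["frame"],cv2.COLOR_RGB2HSV)
    m=cv2.inRange(hsv,(100,100,40),(130,255,255))
    k,l,s,ce=cv2.connectedComponentsWithStats(m)
    for i in range(1,k):
        if s[i,4]>150: print(s[i],ce[i],onz(c,ce[i],12))
print(ctrl.get_obs())
E
```

```text
top 50.078728162092425 [-0.  0.  0.  0.  0.] [[   0.     1.    -0.2  241. ]
 [  -1.     0.     0.   -90.6]
 [   0.     0.2    1.  1546. ]
 [   0.     0.     0.     1. ]]
[326 122  16  16 191] [333.2 129.3] [ 850.5 -138.5   12. ]
[334 224  67  48 928] [366.3 248.1] [ 473.7 -242.1   12. ]
scene 57.033428724218 [-0.  0.  0.  0.  0.] [[   0.6    0.5   -0.6 -161.8]
 [  -0.8    0.4   -0.4 -637.2]
 [   0.     0.7    0.7  932.8]
 [   0.     0.     0.     1. ]]
[   0  173   54   75 2833] [ 23.  209.9] [ 50.3 792.   12. ]
[332 273  66  53 820] [363.  300.1] [ 454.  -263.4   12. ]
{'t': 0.1, 'joint_pos': array([-1.4,  0.4,  0. ,  1.4, -0. ,  1.4, -0. ]), 'joint_vel': array([ 0.,  0.,  0., -0., -0.,  0.,  0.]), 'joint_torque': array([  0. , -62.9,   0.8, -37.3,   0. ,   0. ,  -0. ]), 'position': array([171.8, 600.4, 230.4]), 'tcp_rot': array([ 0.1,  1. , -0. , -0. ]), 'force': array([-0.1,  0.2, -0.2]), 'moment': array([-0.,  0., -0.]), 'grasp_force': 0.0, 'opening': 85.23370837829977}
```

View pics/top0.png

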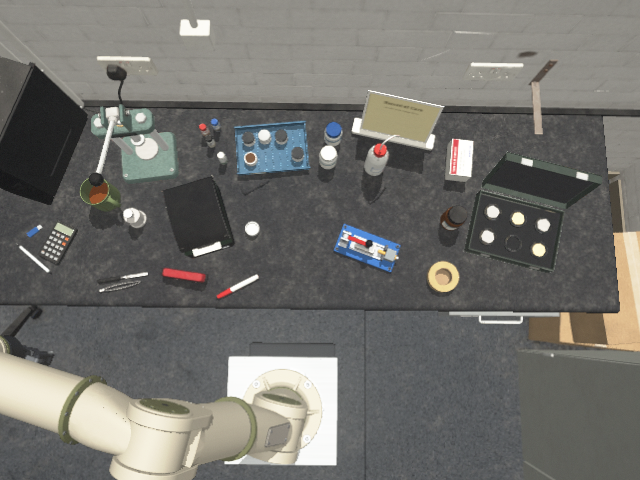

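View pics/scene0.png

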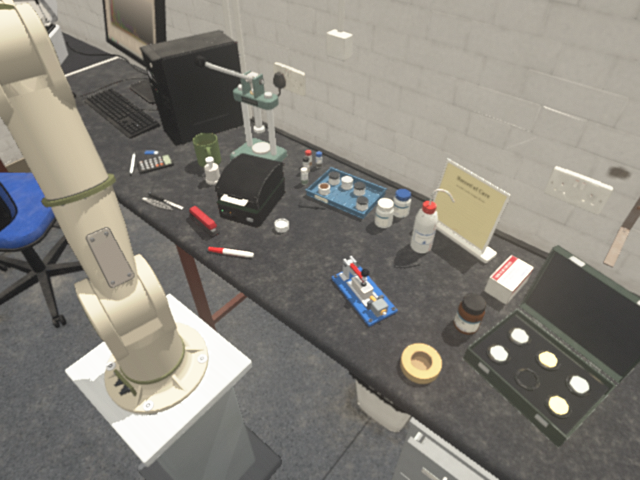

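The nest is at about (366,248) in the top view. The clamp bracket is at its left (+y) end and the plunger at its right. Next I'll take a close-up and measure its axis.

```bash
python3 - <<'E'
from h import *
np.set_printoptions(precision=1,suppress=True)
t=cam("top"); s=cam("scene")
a=cv2.resize(t["frame"][215:280,325:410,::-1],None,fx=7,fy=7,interpolation=cv2.INTER_CUBIC)
b=cv2.resize(s["frame"][250:330,322:407,::-1],None,fx=7,fy=7,interpolation=cv2.INTER_CUBIC)
cv2.imwrite("pics/za.png",a);cv2.imwrite("pics/zb.png",b)
for c,(x0,y0,x1,y1) in((t,(325,215,410,280)),(s,(322,250,407,330))):
    hsv=cv2.cvtColor(c["frame"],cv2.COLOR_RGB2HSV)[y0:y1,x0:x1]
    m=cv2.inRange(hsv,(100,100,40),(130,255,255))
    pts=cv2.findNonZero(m).reshape(-1,2)+[x0,y0]
    w=np.array([onz(c,p,12)[:2] for p in pts],np.float32)
    r=cv2.minAreaRect(w); print(r, cv2.boxPoints(r))
    for nm,mm in(("red",cv2.inRange(hsv,(0,140,80),(8,255,255))|cv2.inRange(hsv,(172,140,80),(180,255,255))),("dark",cv2.inRange(hsv,(0,0,0),(180,255,45))),("brass",cv2.inRange(hsv,(12,70,120),(30,255,255)))):
        k,l,st,ce=cv2.connectedComponentsWithStats(mm)
        for i in range(1,k):
            if st[i,4]>8 and st[i,4]<300: print(nm,st[i]+[x0,y0,0,0,0],ce[i]+[x0,y0])
E
```

```text
((475.38671875, -243.16622924804688), (185.8359832763672, 91.09879302978516), 69.94119262695312) [[ 400.7 -314.8]
 [ 486.3 -346.1]
 [ 550.  -171.5]
 [ 464.5 -140.3]]
red [348 236  18  10  65] [356.9 240.3]
brass [378 250   8   5  28] [381.5 251.9]
((473.1363220214844, -249.90213012695312), (187.87254333496094, 93.4819107055664), 69.83287811279297) [[ 396.9 -322. ]
 [ 484.6 -354.2]
 [ 549.4 -177.8]
 [ 461.6 -145.6]]
red [351 264  11  14  61] [356.1 270.1]
brass [369 295   7   6  27] [372.3 297.7]
brass [380 309   6   6  20] [382.4 311.1]
```

View pics/za.png

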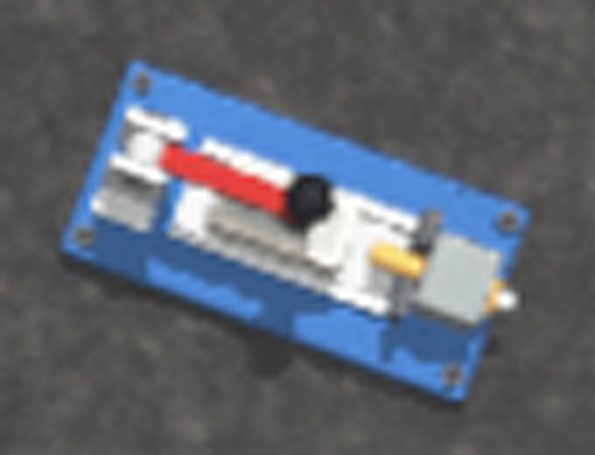

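View pics/zb.png

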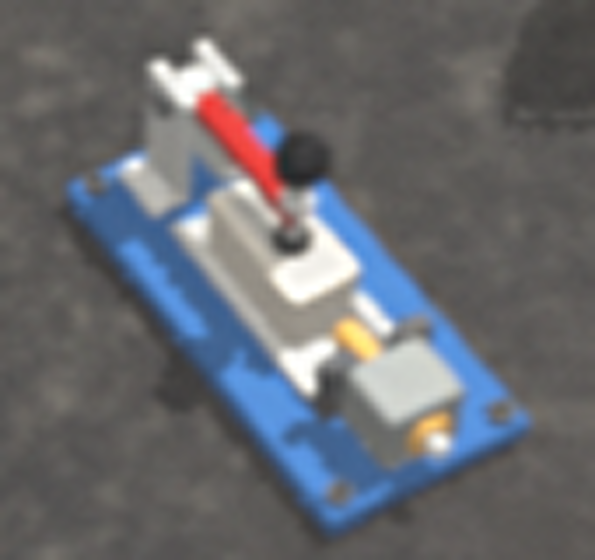

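```bash
cat >> h.py <<'E'
yd=np.array([np.cos(np.radians(69.9)),np.sin(np.radians(69.9)),0]); xd=np.array([yd[1],-yd[0],0])
def ball(t,s,tu,su):
    print("ball top",onz(t,tu,88),"scene",onz(s,su,88),"tri",tri(t,tu,s,su))
E
python3 - <<'E'
from h import *
np.set_printoptions(precision=2,suppress=True)
t=cam("top"); s=cam("scene")
out=[]
for c,(x0,y0,x1,y1) in((t,(362,236,378,250)),(s,(358,264,373,281))):
    g=cv2.cvtColor(c["frame"],cv2.COLOR_RGB2HSV)[y0:y1,x0:x1,2]
    m=(g<60).astype(np.uint8);k,l,st,ce=cv2.connectedComponentsWithStats(m); i=1+st[1:,4].argmax()
    print(st[i]+[x0,y0,0,0,0],ce[i]+[x0,y0]); out.append(ce[i]+[x0,y0])
ball(t,s,*out)
# plate corners from top-mask / scene-mask triangulated
w=[]
for c,bx in((t,(325,215,410,280)),(s,(322,250,407,330))):
    x0,y0,x1,y1=bx
    hsv=cv2.cvtColor(c["frame"],cv2.COLOR_RGB2HSV)[y0:y1,x0:x1]
    p=cv2.findNonZero(cv2.inRange(hsv,(100,100,40),(130,255,255))).reshape(-1,2)+[x0,y0]
    W=np.array([onz(c,q,12)[:2] for q in p]); u=W@yd[:2]; v=W@xd[:2]
    w.append([p[np.argmax(a*u+b*v)] for a in(1,-1) for b in(1,-1)])
for a,b in zip(*w): print(a,b,tri(t,a,s,b))
# block top faces (bright end) at z=42
for c,uv in((s,(322+300/7,250+305/7)),(s,(322+357/7,250+265/7)),(t,(325+370/7,215+250/7))): print(onz(c,uv,42))
o=ctrl.get_obs(); print(o["position"],o["tcp_rot"],o["joint_pos"])
from scipy.spatial.transform import Rotation as R
print(R.from_quat(o["tcp_rot"]).as_matrix())
E
```

```text
[366 240   6   8  30] [368.43 243.1 ]
[362 270   7   6  24] [364.33 273.  ]
ball top [ 476.72 -240.7    88.  ] scene [ 475.28 -245.96   88.  ] tri (array([ 478.66, -242.33,   82.02]), np.float64(2.7575871343426814))
[343 224] [361 267] (array([ 555.16, -176.75,   -8.17]), np.float64(12.51942149506665))
[334 250] [332 276] (array([ 468.06, -145.79,    8.53]), np.float64(3.413703549601462))
[400 245] [397 310] (array([ 486.73, -346.39,    5.92]), np.float64(3.157922667735643))
[391 271] [368 325] (array([ 405.32, -316.4 ,    3.15]), np.float64(2.713846081769514))
[ 453.99 -266.72   42.  ]
[ 482.77 -271.99   42.  ]
[ 461.77 -273.31   42.  ]
[171.91 600.73 230.96] [ 0.14  0.99 -0.   -0.  ] [-1.35  0.38  0.02  1.37 -0.01  1.39 -0.05]
[[-0.96  0.28 -0.  ]
 [ 0.28  0.96 -0.  ]
 [ 0.   -0.   -1.  ]]
```

Ball triangulates to about (477,-242), at r≈534 mm, which fits the nest rectangle (185.8 x 91 mm, nest y axis at 69.9°). Next I'll work out the arc to hover above it.

```bash
python3 - <<'E'
import numpy as np
a=np.radians(np.linspace(74.03,np.degrees(np.arctan2(-242.5,476.5)),19));r=np.linspace(625,np.hypot(476.5,242.5),19)
p=np.c_[r*np.cos(a),r*np.sin(a)]/10; p[0]=[17.19,60.07]; q=np.round(p,1)
print(np.round(np.diff(q,axis=0),1).tolist(),q[-1])
E
```

```text
[[5.6, -2.4], [5.3, -3.0], [4.9, -3.4], [4.6, -3.9], [4.1, -4.3], [3.6, -4.6], [3.2, -4.9], [2.6, -5.1], [2.1, -5.4], [1.5, -5.4], [1.0, -5.6], [0.4, -5.5], [-0.1, -5.5], [-0.7, -5.5], [-1.2, -5.3], [-1.7, -5.1], [-2.1, -4.9], [-2.7, -4.5]] [ 47.6 -24.2]
```

>>> play_rows(targets=[[[5.6,-2.4,0,0,0,-0.091,0],[5.3,-3.0,0,0,0,-0.091,0],[4.9,-3.4,0,0,0,-0.091,0],[4.6,-3.9,0,0,0,-0.091,0],[4.1,-4.3,0,0,0,-0.091,0],[3.6,-4.6,0,0,0,-0.091,0],[3.2,-4.9,0,0,0,-0.091,0],[2.6,-5.1,0,0,0,-0.091,0],[2.1,-5.4,0,0,0,-0.091,0],[1.5,-5.4,0,0,0,-0.091,0],[1.0,-5.6,0,0,0,-0.091,0],[0.4,-5.5,0,0,0,-0.091,0]]], force=20)

```text
t: 1.8
position: [561.2, 63.9, 231.3]
tcp_rot: [0.634, 0.773, 0.0, 0.0]
force: [0.4, -0.1, -0.0]
opening: 85.5
grasp_force: 0.0
```

>>> play_rows(targets=[[[-0.1,-5.5,0,0,0,-0.091,0],[-0.7,-5.5,0,0,0,-0.091,0],[-1.2,-5.3,0,0,0,-0.091,0],[-1.7,-5.1,0,0,0,-0.091,0],[-2.1,-4.9,0,0,0,-0.091,0],[-2.7,-4.5,0,0,0,-0.091,0],[0,0,-5,0,0,0,100],[0,0,-3,0,0,0,100],[0,0,0,0,0,0,100],[0,0,0,0,0,0,100]]])

```text
t: 3.05
position: [476.6, -242.5, 152.6]
tcp_rot: [0.818, 0.575, 0.0, 0.001]
force: [1.2, 0.4, -0.1]
opening: 51.9
grasp_force: 0.0
```

```bash
python3 - <<'E'
from h import *
s=cam("scene"); t=cam("top")
a=cv2.resize(s["frame"][215:330,320:410,::-1],None,fx=5,fy=5,interpolation=cv2.INTER_CUBIC)
b=cv2.resize(t["frame"][205:290,325:410,::-1],None,fx=4,fy=4,interpolation=cv2.INTER_CUBIC)
o=np.zeros((575,790,3),np.uint8);o[:,:450]=a;o[:340,450:]=b;cv2.imwrite("pics/n1.png",o)
p=ctrl.get_obs()["position"];
for sg in(-1,0,1): print(sg,(proj(s,p+sg*26*xd+[0,0,5])-[320,215])*5)
print("ballpred",(proj(s,[476.5,-242.5,88])-[320,215])*5)
E
```

```text
-1 [182.7940539  209.21798491]
0 [227.45870292 189.59329368]
1 [271.3272828  170.31483928]
ballpred [217.55030203 285.33643789]
```

View pics/n1.png

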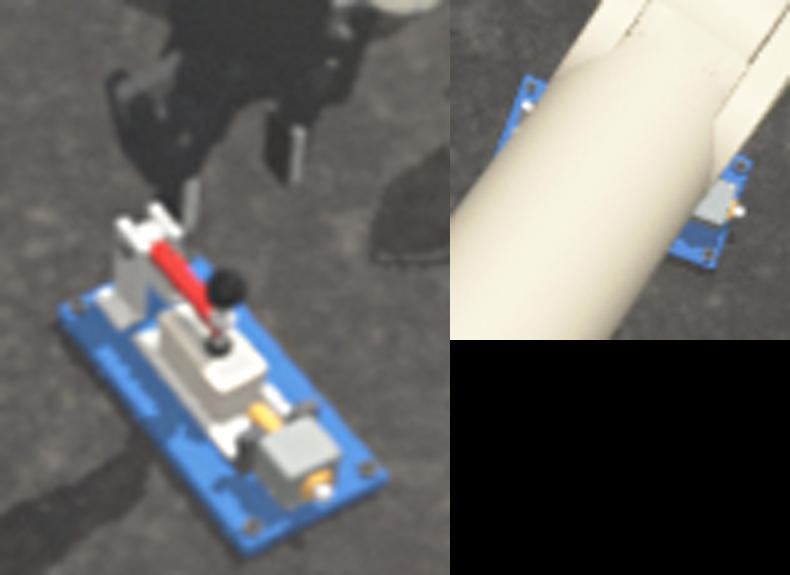

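The scene view shows the fingertips (190,228) and (292,182) straddling the ball (227,290) within a few mm. I'll go down and pinch.

>>> play_rows(targets=[[[0,0,-3,0,0,0,100],[0,0,-3,0,0,0,100],[0,0,-2,0,0,0,100],[0,0,-0.5,0,0,0,100],[0,0,0,0,0,0,140],[0,0,0,0,0,0,170],[0,0,0,0,0,0,185],[0,0,0,0,0,0,200],[0,0,0,0,0,0,210],[0,0,0,0,0,0,210]]], force=20)

```text
t: 4.4
position: [477.4, -242.7, 67.3]
tcp_rot: [0.818, 0.575, 0.001, 0.001]
force: [4.4, -2.5, 5.4]
opening: 20.3
grasp_force: 19.9
```

```bash
python3 - <<'E'
import numpy as np
a=np.linspace(0,2.07,25);f=np.radians(158.2)-a
y=90+75.4*np.cos(f);z=60+75.4*np.sin(f)
P=np.c_[.3437*y,.9391*y,z]/10
q=np.round(P-P[0],2)
print(np.round(np.diff(q,axis=0),2).tolist(),q[-1])
E
```

```text
[[0.09, 0.25, 0.59], [0.11, 0.3, 0.57], [0.13, 0.34, 0.54], [0.14, 0.39, 0.5], [0.15, 0.42, 0.47], [0.17, 0.46, 0.43], [0.18, 0.5, 0.38], [0.19, 0.52, 0.34], [0.2, 0.55, 0.28], [0.21, 0.56, 0.24], [0.22, 0.59, 0.18], [0.22, 0.6, 0.13], [0.22, 0.61, 0.07], [0.22, 0.61, 0.02], [0.22, 0.61, -0.04], [0.22, 0.6, -0.1], [0.22, 0.59, -0.15], [0.21, 0.58, -0.2], [0.21, 0.56, -0.26], [0.2, 0.54, -0.3], [0.18, 0.51, -0.36], [0.18, 0.48, -0.4], [0.16, 0.45, -0.44], [0.15, 0.41, -0.48]] [ 4.4  12.03  2.01]
```

>>> play_rows(targets=[[[0.17,0.22,0.59,0,0,0,210],[0.11,0.3,0.57,0,0,0,210],[0.13,0.34,0.54,0,0,0,210],[0.14,0.39,0.5,0,0,0,210],[0.15,0.42,0.47,0,0,0,210]]])

```text
t: 5.03
position: [483.5, -226.0, 93.3]
tcp_rot: [0.818, 0.575, 0.0, 0.001]
force: [5.6, -3.8, -2.4]
opening: 20.5
grasp_force: 19.6
```

>>> play_rows(targets=[[[0.2,0.44,0.43,0,0,0,210],[0.18,0.5,0.38,0,0,0,210],[0.19,0.52,0.34,0,0,0,210],[0.2,0.55,0.28,0,0,0,210],[0.21,0.56,0.24,0,0,0,210],[0.22,0.59,0.18,0,0,0,210],[0.22,0.6,0.13,0,0,0,210],[0.22,0.61,0.07,0,0,0,210],[0.22,0.61,0.02,0,0,0,210]]])

```text
t: 6.15
position: [502.1, -175.3, 114.0]
tcp_rot: [0.818, 0.575, 0.0, 0.0]
force: [5.2, -3.6, 1.8]
opening: 20.3
grasp_force: 20.2
```

>>> play_rows(targets=[[[0.22,0.61,-0.04,0,0,0,210],[0.22,0.6,-0.1,0,0,0,210],[0.22,0.59,-0.15,0,0,0,210],[0.21,0.58,-0.2,0,0,0,210],[0.21,0.56,-0.26,0,0,0,210],[0.2,0.54,-0.3,0,0,0,210],[0.18,0.51,-0.36,0,0,0,210],[0.18,0.48,-0.4,0,0,0,210],[0.16,0.45,-0.44,0,0,0,210],[0.15,0.41,-0.48,0,0,0,210],[0,0,0,0,0,0,210]]])

```text
t: 7.52
position: [522.0, -121.2, 86.2]
tcp_rot: [0.818, 0.575, 0.001, 0.0]
force: [7.5, -0.8, 0.5]
opening: 20.3
grasp_force: 21.1
```

>>> play_rows(targets=[[[0,0,0,0,0,0,170],[0,0,0,0,0,0,120],[0,0,0,0,0,0,120],[0,0,2,0,0,0,120],[0,0,4,0,0,0,120],[0,0,6,0,0,0,120],[6,2,4,0,0,0,120],[6,3,3,0,0,0,100],[6,3,0,0,0,0,100],[0,0,0,0,0,0,100]]])

```text
t: 8.78
position: [680.5, -47.0, 260.3]
tcp_rot: [0.816, 0.578, -0.002, -0.002]
force: [-0.6, 0.1, -0.2]
opening: 52.1
grasp_force: 0.0
```

```bash
python3 - <<'E'
from h import *
s=cam("scene"); t=cam("top")
a=cv2.resize(s["frame"][240:330,320:410,::-1],None,fx=6,fy=6,interpolation=cv2.INTER_CUBIC)
b=cv2.resize(t["frame"][215:280,345:390,::-1],None,fx=5,fy=5,interpolation=cv2.INTER_CUBIC)
o=np.zeros((540,790,3),np.uint8);o[:,:540]=a;o[:325,540:765]=b;cv2.imwrite("pics/n2.png",o)
print(ctrl.get_obs()["position"])
E
```

```text
[677.98298378 -52.04614914 263.45031817]
```

View pics/n2.png

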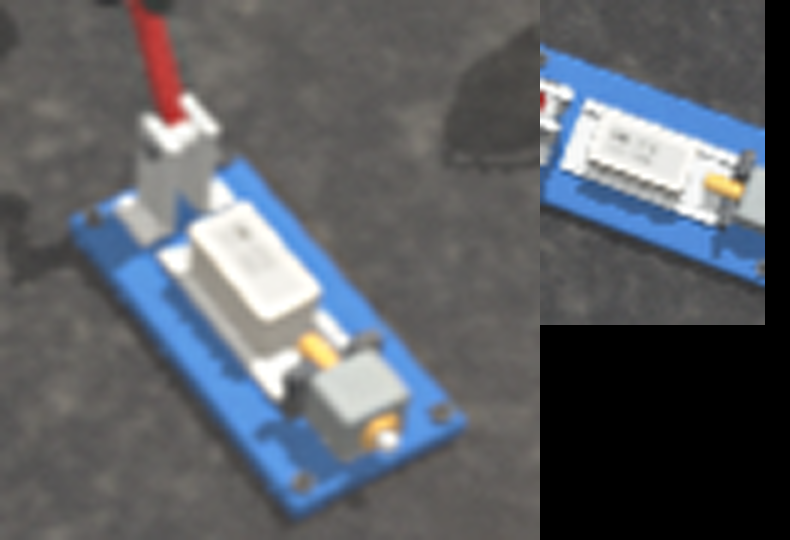

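Scene view shows the clamp fully back, with the block flat and its top face about (190,225)-(318,292) in the crop. Next I'll compute the block centre.

```bash
python3 - <<'E'
from h import *
np.set_printoptions(precision=1,suppress=True)
s=cam("scene"); t=cam("top")
def nest(p): return np.array([p@xd-531.5,p@yd+83])
for uv in((190,225),(245,203),(318,292),(268,320),(255,260)): print("s",nest(onz(s,(320+uv[0]/6-.4,240+uv[1]/6-.4),42)))
for uv in((600,115),(690,145),(682,190),(590,158)): print("t",nest(onz(t,(345+(uv[0]-540)/5-.4,215+uv[1]/5-.4),42)))
o=ctrl.get_obs();print(o["position"],o["tcp_rot"],531.5*xd-61*yd)
E
```

```text
s [-13.4  52.8]
s [14.7 51.3]
s [13.7 -7.1]
s [-13.6  -9. ]
s [ 0.2 21.6]
t [10.5 57.4]
t [12.7  1.3]
t [-14.4  -3.4]
t [-15.9  54. ]
[677.3 -53.6 265.7] [ 0.8  0.6 -0.   0. ] [ 478.2 -239.9    0. ]
```

>>> play_rows(targets=[[[-4,-3.7,0,0,0,-0.006,100],[-4,-3.7,0,0,0,0,100],[-4,-3.7,0,0,0,0,100],[-4,-3.7,0,0,0,0,100],[-3.8,-3.6,0,0,0,0,100],[0,0,-5,0,0,0,100],[0,0,-5,0,0,0,100],[0,0,-4,0,0,0,100],[0,0,-3,0,0,0,100],[0,0,0,0,0,0,100],[0,0,0,0,0,0,100]]])

```text
t: 10.35
position: [480.3, -236.9, 97.1]
tcp_rot: [0.82, 0.572, 0.001, 0.001]
force: [0.5, -0.2, 1.2]
opening: 51.6
grasp_force: 0.0
```

>>> play_rows(targets=[[[-0.08,0,-3,0,0,0,100],[0,0,-2.5,0,0,0,100],[0,0,-1.6,0,0,0,100],[0,0,-0.5,0,0,0,100],[0,0,0,0,0,0,100]]])

```text
t: 10.98
position: [479.8, -236.5, 20.0]
tcp_rot: [0.82, 0.572, 0.0, 0.0]
force: [-0.5, -0.4, 0.3]
opening: 52.0
grasp_force: 0.0
```

>>> play_rows(targets=[[[0,0,0.1,0,0,0,130],[0,0,0,0,0,0,150],[0,0,0,0,0,0,165],[0,0,0,0,0,0,180],[0,0,0,0,0,0,190],[0,0,0,0,0,0,190]]], force=40)

```text
t: 11.72
position: [479.6, -236.2, 20.8]
tcp_rot: [0.82, 0.572, 0.0, 0.0]
force: [-1.1, 0.9, 5.5]
opening: 29.4
grasp_force: 40.7
```

>>> play_rows(targets=[[[0,0,0.05,0,0,0,200],[0,0,0,0,0,0,200],[-0.07,-0.19,0,0,0,0,200],[-0.07,-0.19,0,0,0,0,200],[-0.07,-0.19,0,0,0,0,200],[0,0,0,0,0,0,200]]])

```text
t: 12.48
position: [477.0, -242.2, 20.8]
tcp_rot: [0.82, 0.572, -0.0, 0.0]
force: [0.4, 0.4, 1.3]
opening: 28.7
grasp_force: 40.1
```

>>> play_rows(targets=[[[-0.07,-0.19,0,0,0,0,200],[-0.07,-0.19,0,0,0,0,200],[-0.07,-0.19,0,0,0,0,200],[-0.07,-0.19,0,0,0,0,200],[0,0,0,0,0,0,200]]])

```text
t: 13.1
position: [474.6, -248.9, 20.8]
tcp_rot: [0.82, 0.573, 0.0, -0.0]
force: [1.0, 4.8, 1.9]
opening: 29.3
grasp_force: 40.3
```

>>> play_rows(targets=[[[-0.07,-0.19,0,0,0,0,200],[-0.07,-0.19,0,0,0,0,200],[-0.07,-0.19,0,0,0,0,200],[-0.07,-0.19,0,0,0,0,200],[0,0,0,0,0,0,200]]])

```text
t: 13.72
position: [472.0, -255.7, 20.8]
tcp_rot: [0.82, 0.573, 0.001, -0.001]
force: [1.3, 6.8, 3.5]
opening: 29.3
grasp_force: 40.5
```

>>> play_rows(targets=[[[-0.03,-0.1,0,0,0,0,200],[-0.04,-0.09,0,0,0,0,200],[-0.03,-0.1,0,0,0,0,200],[-0.04,-0.09,0,0,0,0,200],[0,0,0,0,0,0,200]]])

```text
t: 14.35
position: [470.9, -258.9, 20.8]
tcp_rot: [0.819, 0.573, 0.001, -0.001]
force: [1.1, 9.5, 5.0]
opening: 29.3
grasp_force: 40.6
```

>>> play_rows(targets=[[[-0.02,-0.05,0,0,0,0,200],[-0.02,-0.05,0,0,0,0,200],[0,0,0,0,0,0,200]]])

```text
t: 14.72
position: [470.6, -259.6, 20.8]
tcp_rot: [0.819, 0.573, 0.001, -0.001]
force: [2.5, 10.8, 4.3]
opening: 29.3
grasp_force: 40.7
```

>>> play_rows(targets=[[[-0.02,-0.05,0,0,0,0,200],[-0.02,-0.05,0,0,0,0,200],[0,0,0,0,0,0,200]]])

```text
t: 15.1
position: [470.3, -260.3, 20.8]
tcp_rot: [0.819, 0.573, 0.001, -0.001]
force: [2.6, 10.5, 5.1]
opening: 29.2
grasp_force: 40.7
```

>>> play_rows(targets=[[[-0.02,-0.05,0,0,0,0,200],[-0.02,-0.05,0,0,0,0,200],[0,0,0,0,0,0,200]]])

```text
t: 15.48
position: [470.3, -260.4, 20.8]
tcp_rot: [0.819, 0.574, 0.002, -0.002]
force: [2.3, 14.0, 6.0]
opening: 29.1
grasp_force: 40.9
```

>>> play_rows(targets=[[[-0.02,-0.05,0,0,0,0,200],[-0.02,-0.05,0,0,0,0,200],[0,0,0,0,0,0,200]]])

```text
t: 15.85
position: [470.3, -260.4, 20.8]
tcp_rot: [0.819, 0.574, 0.002, -0.002]
force: [2.7, 16.6, 7.1]
opening: 29.8
grasp_force: 41.0
```

Position has stopped changing at (470.3,-260.4) while the force climbs (10.5→16.6 N): the block is on the stops. One check picture before handing in.

```bash
python3 - <<'E'
from h import *
s=cam("scene"); save(s,"n3",(310,200,420,330),4.5)
o=ctrl.get_obs();print(o["position"],o["force"],o["moment"],o["opening"])
E
```

```text
[ 470.31669435 -260.37520393   20.78860029] [ 4.34227116 16.75572822  7.48815354] [ 3.29795105 -0.65815469 -0.20929939] 29.210852495460575
```

View pics/n3.png

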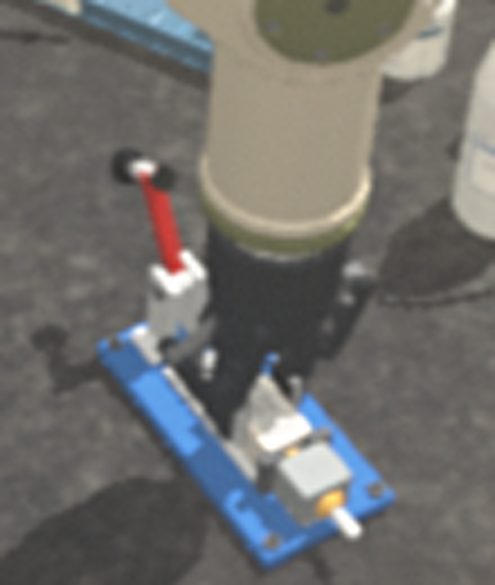

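The picture shows the clamp still back at (150,170), the block's end at the stops around (295,435), and the plunger rod pushed out behind the housing at (345,520). Handing in.

```bash
python3 -c "
from workcell import ctrl
print(ctrl.finish_job())"
```

```text
the job is handed in; nothing more can be done
None
```

The job is handed in at about 16 s: the clamp is fully back, and the gripper is holding the block flat against both hard stops with about 17 N; the other bench items were not approached.

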